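Open the waste flap with its press lever

TASK

A tube rack has been left on the steel flap of the waste station. Push it, without picking it up or tipping it, off the flap until it stands wholly on the grey parking deck next to it, then press the blue pad of the lever down to its stop so that the lever raises the heavy flap, and finish while still holding the pad down with the flap up. Do not raise the flap by hand, and leave the bottles, jars and boxes around it where they stand.

Things in the scene. Friction and masses are not known exactly. Their poses are not given: they have to be found in the camera images.
- station: Fixed waste station; its yaw varies. Origin on the table under the lever's pivot, z up; lever, flap and deck follow along its +y. The lever lies along y at x = 0: pivot 85 mm up between grey cheeks 98 mm high, pad end towards -y, short end under the flap. The steel flap covers x -60 to 115, y 70 to 250 mm above a white chest; shut, its top is level, 86 mm above the table.
- deck_middle (a point): Middle of the grey top of the parking deck, at station x 20, y 342, z 85 mm: 1 mm below the flap's top. The deck spans station x -76 to 116, y 253 to 431 mm; blue rim 12 mm high at its far (+y) end, blue side rims 8 mm high from y 280 on.
- flap (a joint): Angle of the flap (rad): 0 shut, about 0.45 raised as far as the lever takes it. Hinge line along station y at x = -60 mm, so the yellow-striped +x edge rises. 175 x 180 x 7 mm steel, about 1.7 kg; falls shut when the lever is let go.
- flap_edge (a point): Middle of the flap's free, yellow-striped edge, on its top face.
- lever (a joint): Angle of the lever (rad): 0 at rest with the pad up, 0.34 at its lower stop. Pressing needs about 5 to 13 N at the pad, least near the stop; the flap pushes it back when let go.
- pad_top (a point): Centre of the top of the lever's blue pad, 56 mm (station x) by 52 mm (station y), 205 mm from the pivot. About 133 mm above the table at rest, 63 mm at the stop: 70 mm of travel, nearly straight down (within 6 mm sideways). The pad leans 0.17 rad, outer end up at rest, down at the stop. Nothing stands under it.
- rack: White tube rack with 12 capped tubes, loose, on the flap at the start, about 0.35 kg. Block 100 mm (its x) by 70 mm (its y), 40 mm high; tubes reach 72 mm. Origin at the centre of its underside. Its long side starts within 0.35 rad of station x. Friction about 0.6; the flap bears it safely.
- rack_center (a point): Centre of the rack's white block, 20 mm above its underside.
- specimen_jar: Bystander, loose: clear specimen jar, 54 mm across, 70 high, orange cap, standing beside the lever. Origin at the centre of its underside.
- amber_bottle: Bystander, loose: amber bottle, 46 mm across, 95 high, standing beside the lever. Origin at the centre of its underside.
- black_bottle: Bystander, loose: black reagent bottle, 68 mm across, 170 high. Origin at the centre of its underside.
- white_bottle: Bystander, loose: white reagent bottle, 76 mm across, 190 high. Origin at the centre of its underside.
- tip_box: Bystander, loose: blue box with clear top, 85 x 120 x 70 mm. Origin at the centre of its underside.
- beaker: Bystander, loose: clear beaker, 68 mm across, 85 high. Origin at the centre of its underside.
- stain_pot: Bystander, loose: green pot, 60 mm across, 45 high. Origin at the centre of its underside.

How it is judged:
On the way, in this order (a step that is already met when the one before it is completed fails the run):
1. the rack stands wholly on the parking deck, off the flap, while the flap is shut (y of rack_center in the frame of station between 0.286 and 0.4 m and x of rack_center in the frame of station between -0.045 and 0.085 m and z of rack_center in the frame of station between 0.097 and 0.113 m and angle between rack's own z axis and vertical below 0.12 rad and contact force between rack and flap below 0.05 N and value of joint flap below 0.08 rad), for 0.2 s.
2. the robot presses the lever and the flap is up (value of joint flap above 0.36 rad and contact force between any of the fingers, the arm and lever above 1.5 N), for 0.3 s.
At the end, for the whole second after the job is handed in: The robot still presses the lever (more than 1.5 N) and the flap is up and steady, above 0.36 rad of its 0.45; the rack stands upright (within 0.12 rad) and still on the parking deck, its centre at station y 286 to 400 mm and x -45 to 85 mm, touching neither flap nor robot (all of step 2 and y of rack_center in the frame of station between 0.286 and 0.4 m and x of rack_center in the frame of station between -0.045 and 0.085 m and z of rack_center in the frame of station between 0.097 and 0.113 m and angle between rack's own z axis and vertical below 0.12 rad and contact force between rack and flap below 0.05 N and linear speed of rack below 0.02 m/s and contact force between each of the arm, the fingers and rack below 0.2 N and velocity of joint flap between -0.1 and 0.1 rad/s); the arm keeps its last pose, push and grip.
It fails at once if the rack is lifted (more than 15 mm above its start) (z of rack_center in the frame of station above 0.121 m).
It fails at once if the rack is tipped or knocked off (angle between rack's own z axis and vertical above 0.35 rad or z of rack_center in the frame of station below 0.085 m).
It fails at once if the flap is raised while the rack is still on it (value of joint flap above 0.1 rad and y of rack_center in the frame of station below 0.28 m).
It fails at once if the robot raises the flap directly instead of with the lever (value of joint flap above 0.06 rad and contact force between any of the fingers, the arm and flap above 1 N).
It fails at once if a bystander is displaced by more than 25 mm or tipped (distance of any of specimen_jar, amber_bottle, black_bottle, white_bottle, tip_box, beaker, stain_pot from where it was at the start of the episode above 0.025 m or angle between any of specimen_jar, amber_bottle, black_bottle, white_bottle, tip_box, beaker, stain_pot's own z axis and vertical above 0.4 rad).
It also fails if it takes over 51 s, if anything falls off the work surface, if the arm or the gripper's body presses on something with over 40 N, if the wrist force passes 120 N, or if a joint passes its speed limit or range.

ROBOT

A 7-joint arm with a two-finger parallel gripper is mounted at the origin on the work surface. World frame = base frame: x ahead of the robot, y to its left, z up, the work surface at z = 0. Lengths are in m, angles in rad, forces in N, time in s.
With the tool pointing down it reaches from about 0.4 to 0.75 m from the base axis. Payload 19.5 kg.
Tool frame: the origin (TCP) lies midway between the tips of the shut fingers; the grasp point (between the pads) lies 19 mm behind it; z points along the fingers, y is the line along which they close (so a half turn about z gives the same grasp; the last joint's range is limited). The gripper opens to 85 mm and grips with 20 to 120 N. Pads are 22 mm wide; open, the fingers measure 114 mm over their backs; the gripper's body (76 mm by 85 mm) begins 54 mm behind the grasp point. The pads swing forward as they close: fully open they stand 13 mm farther back than shut.
Start: joints at [-1.298, 0.707, -0.028, 1.485, 0.022, 0.951, -0.075], TCP at [0.178, 0.547, 0.231] pointing down, gripper open.
Joint ranges: [-2.71, 2.71], [-0.32, 2.16], [-1.57, 1.52], [0, 2.45], [-1.46, 4.6], [0, 2.02], [-2.83, 2.83]. Speed limits (rad/s): [1.89, 1.89, 2.57, 2.57, 3.01, 3.01, 3.01].

INTERFACE

Orientations are given as a unit quaternion [x, y, z, w].
In Python, from cell import bot, vision, close_job, spotter gives the robot as it stands.
- The arm moves only by the tool servo_tool, never from a script. Its argument "moves" is a list of rows, each a list of 5 numbers: the opening, from 0 (shut) to 1 (fully open), then the shift along the tool's x, y, z in mm, then the turn about the tool's z in rad. In form: [[claw, tx, ty, tz, spin], ...]. A call has 1 to 5 rows; each row is the pose to reach, as a shift and turn from the pose commanded when the call began, along the tool's axes at that moment; what a row does not reach only later rows make up. A row lasts 1/8 s, in which the tool goes at most 62.5 mm and 10.7 degrees, less where a joint would pass 70% of its speed; a pose out of reach is approached as far as the arm can. A call with a gripper value outside its range is refused whole. The fingers move at their own pace and stop on an object; "force" is the grip in N (left out, the last holds). Time passes only in rows, so rows that repeat a pose let the fingers close. It gives the time, the measured TCP pose, the force, the opening and the grip force at its end, in the units of the state.
- bot.observe(): the state, without advancing time (a new reading comes with each control period).
- vision.camera(name): name is "scene" or "top" or "wrist"; returns (picture, depth): 420x560x3 uint8, blue, green, red; 420x560 float32, m along the optical axis (not along the pixel's ray), 0 where there is no reading.
- vision.camera_info(name): a dict with "fx", "fy", "cx", "cy" (pixels), "world_from_camera" (4x4, takes a point from camera to world coordinates). Camera axes: x right, y up, looking along -z (the intrinsics and any distortion apply to the point x, -y, -z); pixel columns grow to the right and rows downward; lengths in m; the calibration is good to about 2 mm. The wrist camera is an equidistant fisheye: a pixel r from the principal point sees the ray r / f radians off the axis. A picture is of the moment at which its call begins: read the wrist's pose just before it. camera_info takes no time and is no camera call; for the wrist camera it gives the pose at the moment of the call.
- close_job(): hands the job in; it is judged then, once.
Trained networks look in the newest picture that a camera, given by its name, has taken for a name from the list of things; names that differ only in an ending like _2 or _b are one class to them, and where a whole thing is asked for, a point or a joint stands for the part that bears it (a point fixed in the world has none). Each returns a list of dicts, best first, with "score" (0 to 1); they miss things now and then, are a little off and sometimes report something else, mostly with a low value. They report only what shows in the picture. A call takes as long as a camera call.
- spotter.look_for(query, camera): "pixel" ([column, row] in pixels, amid what is visible of it).
The state is a dict: "time": time; "joints": joint angles; "qvel": joint speeds; "joint_efforts": joint torques, N m; "ee_pos": TCP position; "orientation": TCP orientation; "ft_force": force on the tool from outside, world axes, zero at the start; "moment": the same for the moment, N m; "gripper_width": opening from 0.0 (shut) to 1.0 (fully open); "gripper_force": force on a finger pad.
Only numpy, scipy, OpenCV 4.12 (cv2) and the standard library are available. Lean on these libraries where they do the work, as an engineer would, in place of code of your own. Each camera call takes 0.05 s, during which the arm holds its last target. There are 200 camera calls.

## Working session

There is one attempt and no reset: what is moved stays moved. The work goes in short steps, Python scripts to look and compute and a tool call to move; the robot and the scene stay as the last step left them, time stands still between calls to the robot, and variables do not carry over. Pictures are saved under pics/ and viewed, at most 10 in all, crops included, and the job is handed in when it is done.

Besides the shell and the picture viewer there is one more tool, called by a JSON object that holds its "method" and its "body". servo_tool: Moves the arm, as the interface text tells. Its arguments: {"type":"object","properties":{"moves":{"type":"array","items":{"type":"array","items":{"type":"number"}}},"force":{"type":"number"}},"required":["moves"]}

```bash
mkdir -p pics
cat > h.py <<'E'
import numpy as np, cv2
from cell import bot, vision, close_job, spotter
from scipy.spatial.transform import Rotation as R
def cloud(name):
    im,d=vision.camera(name); c=vision.camera_info(name)
    v,u=np.mgrid[:d.shape[0],:d.shape[1]]
    P=np.stack([(u-c["cx"])/c["fx"]*d,-(v-c["cy"])/c["fy"]*d,-d],-1)
    T=np.array(c["world_from_camera"]); W=P@T[:3,:3].T+T[:3,3]
    W[d==0]=np.nan
    return im,W
E
python3 - <<'E'
from h import *
s=bot.observe(); print(s["time"],s["ee_pos"],s["orientation"],s["gripper_width"])
for n in("top","scene"):
    im,W=cloud(n); cv2.imwrite(f"pics/{n}0.png",im); np.save(f"{n}0.npy",W)
    for q in("pad_top","flap_edge","rack","deck_middle","specimen_jar","amber_bottle","black_bottle","white_bottle","tip_box","beaker","stain_pot"):
        for r in spotter.look_for(q,n)[:1] if True else []:
            p=r["pixel"]; print(n,q,np.round(p),round(r["score"],2),np.round(W[int(p[1]),int(p[0])],3))
E
```

```text
0.0 [0.17796436 0.54651477 0.23084729] [ 1.56764495e-01  9.87635880e-01 -5.06709765e-04 -6.27857427e-05] 1.0003715354828155
top pad_top [349. 206.] 0.77 [ 0.579 -0.196  0.001]
top flap_edge [238. 223.] 0.86 [0.524 0.182 0.094]
top rack [250. 217.] 0.7 [0.538 0.14  0.154]
top deck_middle [221. 218.] 0.95 [0.543 0.24  0.079]
top specimen_jar [332. 246.] 0.67 [ 0.441 -0.123  0.066]
top amber_bottle [329. 173.] 0.66 [ 0.686 -0.122  0.068]
top black_bottle [433. 216.] 0.59 [ 0.531 -0.452  0.119]
top white_bottle [415. 186.] 0.71 [ 0.626 -0.395  0.134]
top tip_box [347. 153.] 0.95 [ 0.752 -0.184  0.072]
top beaker [139. 258.] 0.96 [0.421 0.538 0.001]
top stain_pot [141. 211.] 0.65 [0.581 0.523 0.04 ]
scene pad_top [253. 245.] 0.97 [ 0.578 -0.165  0.117]
scene flap_edge [299. 196.] 0.65 [0.581 0.116 0.099]
scene rack [297. 182.] 0.92 [0.567 0.124 0.146]
scene deck_middle [294. 200.] 0.95 [0.57  0.094 0.087]
scene specimen_jar [230. 238.] 0.65 [ 0.468 -0.143  0.06 ]
scene amber_bottle [289. 268.] 0.7 [ 0.692 -0.153  0.064]
scene black_bottle [170. 328.] 0.79 [ 0.55  -0.495  0.112]
scene white_bottle [222. 329.] 0.88 [ 0.668 -0.435  0.124]
scene tip_box [301. 288.] 0.71 [ 0.758 -0.195  0.069]
scene beaker [311. 137.] 0.59 [0.43  0.492 0.079]
scene stain_pot [346. 150.] 0.58 [0.586 0.522 0.045]
```

View pics/top0.png

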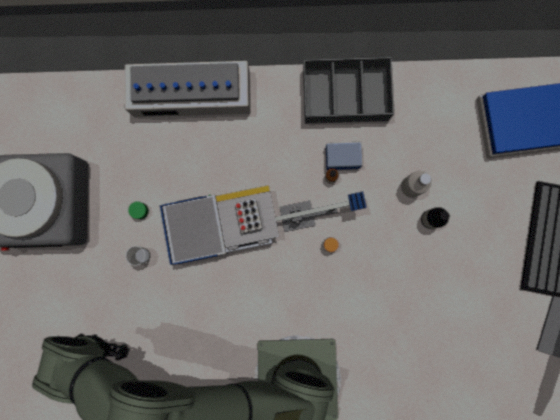

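View pics/scene0.png

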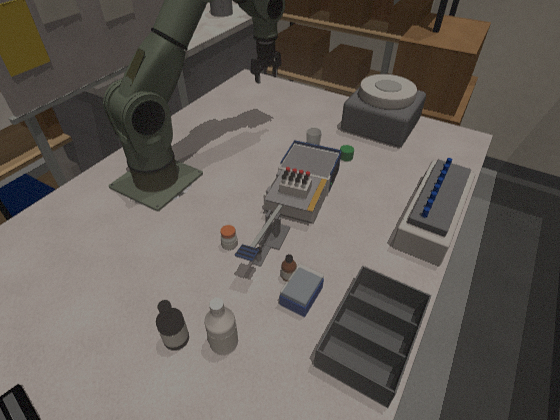

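Run:
```python
from h import *
im=cv2.imread("pics/top0.png"); W=np.load("top0.npy"); z=W[...,2]
hsv=cv2.cvtColor(im,cv2.COLOR_BGR2HSV)
v,u=np.mgrid[:420,:560]; reg=(u>150)&(u<290)&(v>170)&(v<275)
def rect(m,n):
    P=W[m][:,:2].astype(np.float32); r=cv2.minAreaRect(P); print(n,m.sum(),np.round(r[0],4),np.round(r[1],4),r[2],"med",np.round(np.median(W[m],0),4))
top=reg&(z>.072)&(z<.112); rect(cv2.morphologyEx(top.astype(np.uint8),2,np.ones((3,3),np.uint8))>0,"top")
rect(reg&(z>.135),"tubes"); rect(reg&(z>.115),"rack")
y=reg&(hsv[...,0]>18)&(hsv[...,0]<32)&(hsv[...,1]>120)&(z>.07); rect(y,"stripe")
pb=(u>335)&(u<375)&(v>185)&(v<220)&(z>.1); rect(pb,"pad")
b=(u>335)&(u<375)&(v>185)&(v<220)&(hsv[...,0]>100)&(hsv[...,0]<125)&(hsv[...,1]>90); rect(b&(z>.1),"padblue")
print(hsv[202,357],W[202,357])
c=im[160:280,150:400]; cv2.imwrite("pics/c.png",cv2.resize(c,None,fx=3.2,fy=3.2,interpolation=2))
```

```text
top 5807 [0.531  0.2211] [0.206  0.4155] 10.001492500305176 med [0.5218 0.2722 0.0863]
tubes 242 [0.5469 0.1441] [0.0866 0.0617] 10.912888526916504 med [0.5461 0.1462 0.158 ]
rack 663 [0.5465 0.1458] [0.1002 0.0702] 10.936408042907715 med [0.5445 0.1435 0.1293]
stripe 281 [0.6235 0.1675] [0.0186 0.1768] 9.781122207641602 med [0.6234 0.1674 0.088 ]
pad 342 [ 0.5797 -0.1862] [0.0554 0.0951] 10.147470474243164 med [ 0.5791 -0.2008  0.1297]
padblue 229 [ 0.5827 -0.206 ] [0.0508 0.0463] 9.964723587036133 med [ 0.5822 -0.2063  0.1308]
[108 138  48] [ 0.5784651  -0.2058134   0.13829427]
```

View pics/c.png

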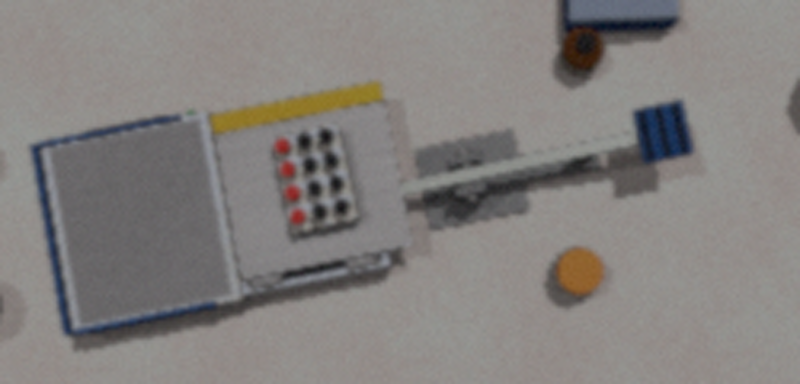

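{"method": "servo_tool", "body": {"moves": [[0.5,-50,-33,0,0.17],[0.5,-100,-66,0,0.34],[0.5,-150,-98,0,0.51],[0.5,-200,-130,0,0.68],[0.5,-250,-162,0,0.85]]}}

```text
time: 1.82
ee_pos: [0.3666, 0.3138, 0.2315]
orientation: [0.552, 0.834, 0.0, 0.0]
ft_force: [0.5, 0.0, 0.4]
gripper_width: 0.499
gripper_force: 0.0
```

{"method": "servo_tool", "body": {"moves": [[0.5,-58,17,0,0.05],[0.5,-116,34,0,0.1],[0.5,-174,51,0,0.15],[0.5,-232,68,0,0.2],[0.5,-289,85,0,0.233]]}}

```text
time: 2.45
ee_pos: [0.5589, 0.0817, 0.2314]
orientation: [0.644, 0.765, 0.0, 0.0]
ft_force: [0.4, 1.2, -0.6]
gripper_width: 0.501
gripper_force: 0.0
```

```bash
cat > st.py <<'E'
from h import *
O=np.array([.5466,-.0083]); A=.173
def st(p):
    c,s=np.cos(A),np.sin(A); d=np.array(p[:2])-O; return np.round([c*d[0]+s*d[1],-s*d[0]+c*d[1]],4)
if __name__=="__main__":
    s=bot.observe(); Rm=R.from_quat(s["orientation"]).as_matrix()
    print(s["time"],s["ee_pos"],"station",st(s["ee_pos"]),"tool y yaw-A",np.arctan2(Rm[1,1],Rm[0,1])-A,s["ft_force"])
E
python3 st.py
python3 - <<'E'
from h import *
im,d=vision.camera("wrist"); cv2.imwrite("pics/w1.png",im)
E
```

```text
2.45 [0.55891373 0.08166561 0.2314146 ] station [0.0276 0.0865] tool y yaw-A -0.0013557206595171956 [ 0.40145672  1.22251762 -0.56660911]
```

View pics/w1.png

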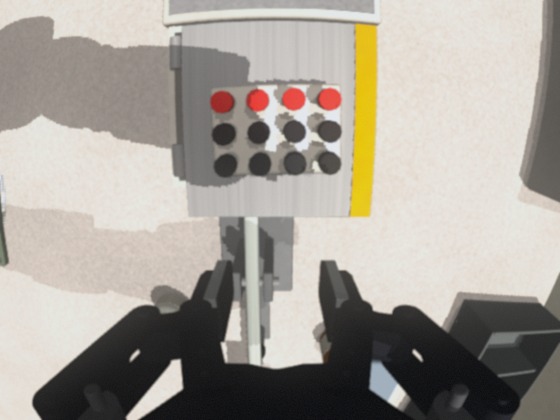

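{"method": "servo_tool", "body": {"moves": [[0.5,0,0,60,0],[0.5,0,0,110,0],[0.5,0,0,135,0],[0.5,0,0,135,0]]}}

```text
time: 3.0
ee_pos: [0.5571, 0.0832, 0.0951]
orientation: [0.643, 0.766, -0.001, -0.001]
ft_force: [1.1, -1.2, 0.7]
gripper_width: 0.496
gripper_force: 0.0
```

{"method": "servo_tool", "body": {"moves": [[0.5,15,0,0,0],[0.5,27,0,0,0],[0.5,39,0,0,0],[0.5,51,0,0,0],[0.5,63,0,0,0]]}}

```text
time: 3.62
ee_pos: [0.5472, 0.1461, 0.0972]
orientation: [0.643, 0.766, 0.0, 0.001]
ft_force: [1.3, -5.3, 4.4]
gripper_width: 0.498
gripper_force: 2.7
```

{"method": "servo_tool", "body": {"moves": [[0.5,12,0,0,0],[0.5,24,0,0,0],[0.5,36,0,0,0],[0.5,48,0,0,0],[0.5,60,0,0,0]]}}

```text
time: 4.25
ee_pos: [0.5367, 0.2054, 0.0972]
orientation: [0.643, 0.766, 0.0, 0.001]
ft_force: [0.2, -3.3, -0.1]
gripper_width: 0.497
gripper_force: 1.4
```

```bash
python3 st.py
python3 - <<'E'
from h import *
im,d=vision.camera("scene"); cv2.imwrite("pics/s2.png",cv2.resize(im[100:300,180:400],None,fx=3,fy=3))
E
```

```text
4.25 [0.53670752 0.20535347 0.09715341] station [0.027  0.2122] tool y yaw-A 0.00025852741181575656 [ 0.24174547 -3.31789186 -0.06967375]
```

View pics/s2.png

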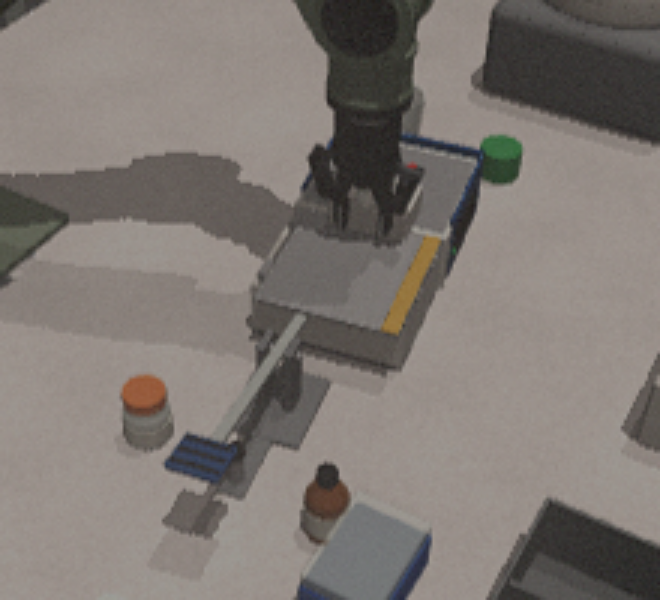

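The rack is upright, flat against both fingers (around pixel 365,210) and halfway to the deck.

{"method": "servo_tool", "body": {"moves": [[0.5,12,0,0,0],[0.5,24,0,0,0],[0.5,36,0,0,0],[0.5,46,0,0,0],[0.5,56,0,0,0]]}}

```text
time: 4.92
ee_pos: [0.527, 0.2601, 0.0964]
orientation: [0.643, 0.765, -0.0, 0.0]
ft_force: [1.1, -5.5, 3.8]
gripper_width: 0.501
gripper_force: 2.6
```

{"method": "servo_tool", "body": {"moves": [[0.5,10,0,0,0],[0.5,18,0,0,0],[0.5,24,0,0,0],[0.5,27,0,0,0],[0.5,27,0,0,0]]}}

```text
time: 5.55
ee_pos: [0.5221, 0.2868, 0.0962]
orientation: [0.643, 0.766, 0.0, -0.0]
ft_force: [-0.2, -0.5, -0.4]
gripper_width: 0.502
gripper_force: 0.1
```

{"method": "servo_tool", "body": {"moves": [[0.5,-10,0,0,0],[0.5,-30,0,0,0],[0.5,-30,0,-50,0],[0.5,-40,0,-110,0],[0.5,-90,0,-140,0]]}}

```text
time: 6.18
ee_pos: [0.5381, 0.1977, 0.2388]
orientation: [0.642, 0.766, 0.001, 0.0]
ft_force: [0.9, -0.3, 0.3]
gripper_width: 0.497
gripper_force: 0.0
```

```bash
python3 st.py
python3 - <<'E'
from st import *
im,W=cloud("top"); z=W[...,2]
cv2.imwrite("pics/t3.png",cv2.resize(im[160:280,130:380],None,fx=3,fy=3))
v,u=np.mgrid[:420,:560]; m=(u>150)&(u<240)&(v>190)&(v<265)&(z>.115)&(z<.17)
r=cv2.minAreaRect(W[m][:,:2].astype(np.float32)); print(r,st(r[0]))
E
```

```text
6.175 [0.53808363 0.19767232 0.23881607] station [0.0271 0.2044] tool y yaw-A 0.002761047710583553 [ 0.89306812 -0.31759625  0.33596103]
((0.5101007223129272, 0.3527783453464508), (0.09934394806623459, 0.029314585030078888), 12.302659034729004) [0.0262 0.362 ]
```

View pics/t3.png

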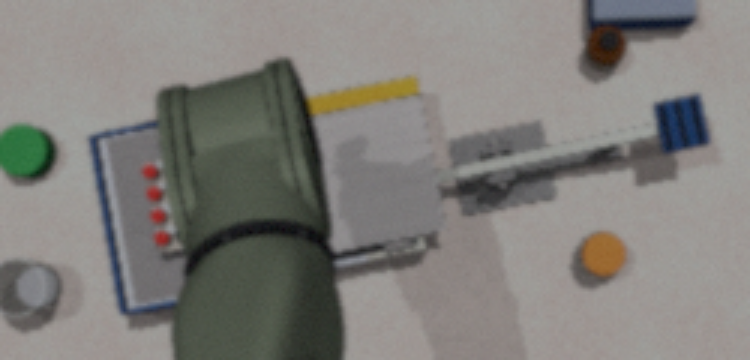

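The rack is at station about (26, 342) mm, square on the deck. Next, on to the pad.

{"method": "servo_tool", "body": {"moves": [[0,-55,-5,0,0],[0,-115,-10,0,0],[0,-175,-15,0,0],[0,-235,-20,0,0],[0,-295,-27,0,0]]}}

```text
time: 6.85
ee_pos: [0.5614, -0.1009, 0.2361]
orientation: [0.644, 0.765, -0.0, -0.0]
ft_force: [1.1, 0.9, -0.2]
gripper_width: 0.001
gripper_force: 0.0
```

{"method": "servo_tool", "body": {"moves": [[0,-55,0,0,0],[0,-112,0,20,0],[0,-112,0,50,0],[0,-112,0,70,0],[0,-112,0,70,0]]}}

```text
time: 7.48
ee_pos: [0.5801, -0.2089, 0.1652]
orientation: [0.644, 0.765, -0.001, -0.001]
ft_force: [1.0, 0.4, 1.2]
gripper_width: 0.002
gripper_force: 0.0
```

```bash
python3 st.py
python3 - <<'E'
from st import *
im,W=cloud("top"); z=W[...,2]
v,u=np.mgrid[:420,:560]; m=(u>150)&(u<265)&(v>190)&(v<265)&(z>.115)&(z<.17)
r=cv2.minAreaRect(W[m][:,:2].astype(np.float32)); print(r,st(r[0]))
im,d=vision.camera("scene"); cv2.imwrite("pics/s4.png",cv2.resize(im[100:300,180:400],None,fx=3,fy=3))
E
```

```text
7.475 [ 0.58006285 -0.20888559  0.16516067] station [-0.0016 -0.2034] tool y yaw-A -0.0013811785214586925 [0.99819714 0.44814388 1.23897032]
((0.5140396356582642, 0.3320573568344116), (0.10029184818267822, 0.07110778987407684), 9.875144004821777) [0.0265 0.3409]
```

View pics/s4.png

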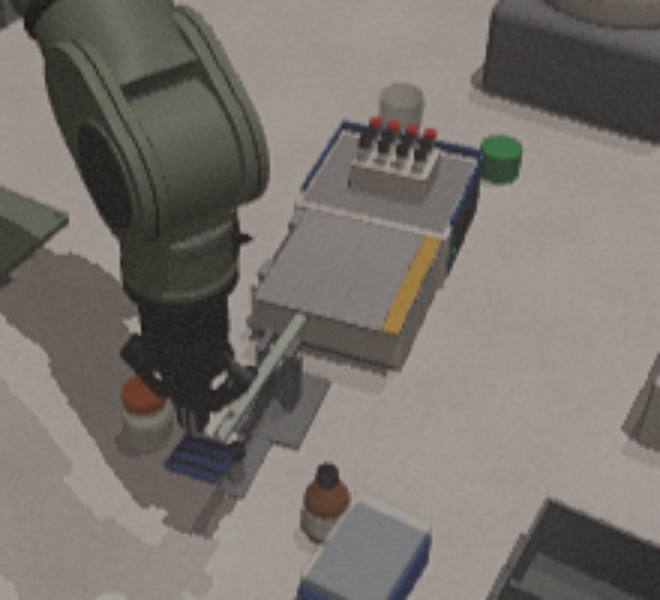

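The rack stands on the deck, and the shut fingers are over the pad at about (200,450). I'll press now.

{"method": "servo_tool", "body": {"moves": [[0,0,0,20,0],[0,0,0,34,0],[0,0,0,46,0],[0,0,0,58,0],[0,0,0,70,0]]}}

```text
time: 8.2
ee_pos: [0.5822, -0.2104, 0.0976]
orientation: [0.644, 0.765, -0.0, 0.003]
ft_force: [0.9, -10.4, 15.3]
gripper_width: 0.0
gripper_force: 7.4
```

{"method": "servo_tool", "body": {"moves": [[0,0,0,10,0],[0,0,0,20,0],[0,0,0,27,0],[0,0,0,32,0],[0,0,0,34,0]]}}

```text
time: 8.82
ee_pos: [0.5822, -0.2096, 0.0635]
orientation: [0.644, 0.765, -0.0, 0.002]
ft_force: [-1.7, -4.9, 16.8]
gripper_width: 0.002
gripper_force: 8.7
```

{"method": "servo_tool", "body": {"moves": [[0,0,0,0,0],[0,0,0,0,0],[0,0,0,0,0],[0,0,0,0,0]]}}

```text
time: 9.32
ee_pos: [0.5821, -0.2096, 0.0637]
orientation: [0.644, 0.765, -0.0, 0.002]
ft_force: [-0.3, -4.7, 12.9]
gripper_width: -0.001
gripper_force: 7.0
```

```bash
python3 st.py
python3 - <<'E'
from st import *
im,W=cloud("top"); z=W[...,2]
v,u=np.mgrid[:420,:560]; m=(u>150)&(u<222)&(v>190)&(v<265)&(z>.115)&(z<.17)
r=cv2.minAreaRect(W[m][:,:2].astype(np.float32)); print(r,st(r[0]))
hsv=cv2.cvtColor(im,cv2.COLOR_BGR2HSV)
y=(u>190)&(u<290)&(v>165)&(v<230)&(hsv[...,0]>18)&(hsv[...,0]<32)&(hsv[...,1]>120)&(z>.07);print("stripe z",np.median(z[y]),y.sum())
im,d=vision.camera("scene"); cv2.imwrite("pics/s5.png",cv2.resize(im[100:300,180:400],None,fx=3,fy=3))
E
```

```text
9.325 [ 0.58214112 -0.20956129  0.06374796] station [ 0.0004 -0.2044] tool y yaw-A -0.0006777979432548153 [-0.28097089 -4.72278995 12.9373967 ]
((0.5290052890777588, 0.2906767427921295), (0.10796446353197098, 0.16986358165740967), 19.971460342407227) [0.0341 0.2975]
stripe z 0.1580984936570291 279
```

View pics/s5.png

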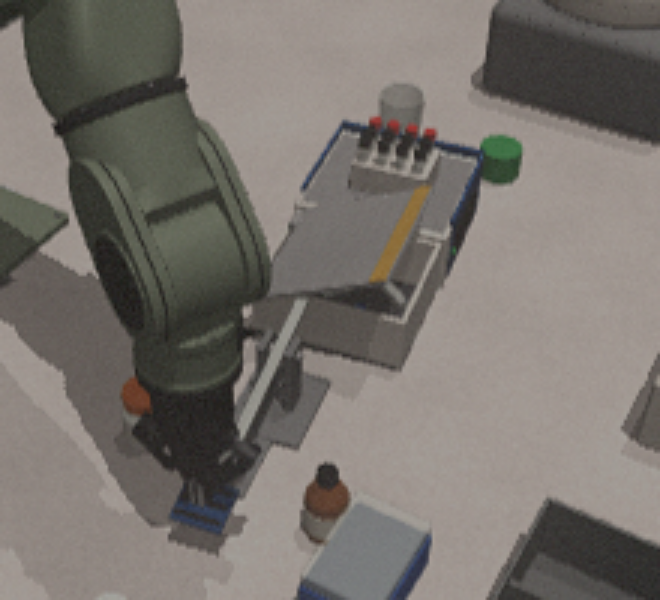

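The flap is up about 0.43 rad, and the rack hasn't moved. I'll push slightly further so it sits on the stop, then hand in.

{"method": "servo_tool", "body": {"moves": [[0,0,0,2,0],[0,0,0,3,0],[0,0,0,3,0],[0,0,0,3,0],[0,0,0,3,0]]}}

```text
time: 10.05
ee_pos: [0.5823, -0.2094, 0.0616]
orientation: [0.644, 0.765, 0.0, 0.002]
ft_force: [-4.3, -2.7, 28.4]
gripper_width: -0.001
gripper_force: 13.8
```

```bash
python3 st.py; python3 -c "
from cell import close_job; print(close_job())"
```

```text
10.05 [ 0.58226171 -0.20943608  0.06155669] station [ 0.0005 -0.2043] tool y yaw-A -0.0005756558336902085 [-4.34860426 -2.74387189 28.44201856]
the job is handed in; nothing more can be done
None
```

The job is handed in, with no verdict returned: the rack stands on the parking deck (centre at about station x 26, y 341 mm), and the arm is holding the pad at its stop with about 28 N and the flap up (about 0.43 rad, measured just before the final push).

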